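# Bench-check a rebuilt brake lever

## Task

Check that the rebuilt brake lever goes solid before it reaches the bar: with the outside of your fingers only, press the silver lever in to its stop and let it spring all the way out, then press it in to the stop again and finish while still holding it there with a steady push of about 15 N. Push on its outer face, gripping nothing and never reaching behind the lever or leaning on the grip and bar, do not force it, and leave the loose things on the mat where they are.

Things in the scene. Friction and masses are not known exactly. Their poses are not given: they have to be found in the camera images.
- lever_press (a point): The spot to push: middle of the outer face of the bright aluminium brake lever, 85 mm from its pivot. Its frame turns with the lever: x points in through the blade towards the bar (the way to push), y along the blade to its tip, z up. The outer face stays within 10 degrees of this y.
- lever_tip (a point): Centre of the rounded tip of the lever (17 mm across, 14 mm high), 124 mm from the pivot; frame as lever_press.
- lever_pivot (a point): Centre of the lever's upright pivot pin, level with the bar's axis (125 mm up), at the outboard end of the black master cylinder body. That body (from here to 95 mm inboard) rises 31 mm above this point.
- lever (a joint): Lever angle in rad about its upright pivot: 0 fully out, growing towards the bar; it goes solid at 0.30 (25 mm of travel at lever_press), 20 mm or more short of the grip. A spring resists with 2 N at lever_press at first, 7 N just before the stop, and brings it out when let go. A firm push at the stop is 10 to 30 N; 50 N would strain it.
- reach (a joint): Setting of the lever's reach adjuster in rad, 0 to 0.10: how much closer to the bar the whole swing of the lever is set this time. It stays as set when the lever is pressed.
- lever_blade: The outer half of the lever, the face to push on, with the tip. The lever is a blade 14 mm high and 10 mm thick, 130 mm long, lying level 125 mm above the bench in front of the black grip, with no fixed thing under it. Origin on the pivot axis, axes as lever_press.
- lever_back: The inner half of the lever, the face towards the grip: fingers must stay out of there. Origin on the pivot axis, axes as lever_press.
- handlebar: Piece of aluminium handlebar (22 mm thick) with a black rubber grip (33 mm thick, from 145 to 275 mm along y) and a red end plug (to 287 mm). Level, clamped in the vise. Origin on the bar's axis between the vise jaws, 125 mm above the bench; y along the bar to the grip, -x is the lever's side, z up.
- vise: Blue bench vise on a suction base, fixed; 136 mm base, jaws 75 mm wide, top at 140 mm. Origin at the centre of its underside on the bench, axes as handlebar. Its screw and tommy bar stick out 142 mm on the lever's side, at the vise only (y within 47 mm).
- loupe: Loose black eye loupe, 34 mm across, 34 mm high; stands on the mat, origin at the centre of its underside. Leave alone.
- screw_jar: Loose glass jar with a brass lid, 51 mm across, 46 mm high; origin at the centre of its underside. Leave alone.
- oil_bottle: Loose white oil bottle with a green label and red cap, 42 mm across, 110 mm high, standing past the end of the bar; origin at the centre of its underside. Leave alone.
- screwdriver: Loose screwdriver with a red handle, 150 mm long, lying on the mat beside the vise. Leave alone.

How it is judged (in metres and radians):
On the way, in this order (a step that is already met when the one before it is completed fails the run):
1. the lever is pressed in to its stop by the fingers (value of joint lever above 0.28 rad and contact force between the fingers and lever_blade above 3 N), for 0.2 s.
2. the lever is let out all the way again (value of joint lever below 0.03 rad), for 0.2 s.
At the end, for the whole second after the job is handed in: The fingers hold the lever against its stop (joint within 0.015 rad of 0.30), at rest, with 9 to 40 N on its outer face; its tip is still clear of the grip; nothing touches the lever's inner face or the bar; the loupe, jar, bottle and screwdriver are within 15 mm of where they stood (value of joint lever between 0.285 and 0.33 rad and contact force between the fingers and lever_blade between 9 and 40 N and velocity of joint lever between -0.05 and 0.05 rad/s and x of lever_tip in the frame of handlebar below -0.03 m and contact force between anything else and lever_back below 1 N and contact force between anything else and handlebar below 2 N and distance of each of loupe, screw_jar, oil_bottle, screwdriver from where it was at the start of the episode below 0.015 m); the arm keeps its last pose, push and grip.
It fails at once if the lever is forced (over 50 N) (contact force between the fingers and lever_blade above 50 N).
It fails at once if a finger is behind the lever: hooked or pinched instead of pressed from outside (contact force between any of the fingers, the arm and lever_back above 3 N).
It fails at once if the robot leans on the grip or bar (contact force between any of the fingers, the arm and handlebar above 3 N).
It fails at once if a loose thing on the mat is pushed, lifted or knocked over (distance of any of loupe, screw_jar, oil_bottle, screwdriver from where it was at the start of the episode above 0.015 m or angle between any of loupe, screw_jar, oil_bottle's own z axis and vertical above 0.4 rad).
It also fails if it takes over 45 s, if anything falls off the work surface, if the arm or the gripper's body presses on something with over 40 N, if the wrist force passes 120 N, or if a joint passes its speed limit or range.

## Robot

A 6-joint arm with a two-finger parallel gripper is mounted at the origin on the work surface. World frame = base frame: x ahead of the robot, y to its left, z up, the work surface at z = 0. Lengths are in m, angles in degrees, forces in N, time in s.
With the tool pointing down it reaches from about 0.425 to 0.95 m from the base axis. Payload 3.5 kg.
Tool frame: the origin (TCP) lies on the centre line of the jaws, within the pads' length; the fingertips stand 25 mm ahead of it and the grasp point (between the pads) lies 6 mm ahead of it; x points along the fingers, z is the direction in which the jaws open and shut, and the axes are right-handed (so a half turn about x gives the same grasp; the last joint's range is limited). The gripper opens to 85 mm and grips with 20 to 120 N. Pads are 22 mm wide; open, the fingers measure 114 mm over their backs; the gripper's body (76 mm by 85 mm) begins 54 mm behind the grasp point. The pads swing forward as they close: fully open they stand 13 mm farther back than shut.
Start: joints at [-73.281, 16.404, 90.338, -0, 73.258, -8.594], TCP at [0.289, -0.61, 0.256] pointing down, gripper open.
Joint ranges: [-158.93, 158.93], [-51.34, 127.21], [12.03, 142.37], [-87.48, 267.48], [13.55, 161.25], [-162.69, 162.69]. Speed limits (degrees/s): [159.86, 159.86, 180, 180, 180, 180].

## Interface

Orientations are given as a 3x3 rotation matrix whose columns are the frame's x, y, z axes.
In Python, from station import arm, cams, job gives the robot as it stands. The module is installed in compiled form; this text tells all that it offers.
- The arm moves only by the tool apply_moves, never from a script. Its argument "series" is a list of rows, each a list of 3 entries, a list of its own where there are three numbers: the shift along the tool's x, y, z in mm, then the turn, a rotation vector about the tool's x, y, z in degrees, then the finger opening in mm, from 0 to 85.4. A call has 1 to 5 rows; each row is the pose to reach, as a shift and turn from the pose measured when the call began, along the tool's axes at that moment; what a row does not reach only later rows make up. A row lasts 1/8 s, in which the tool goes at most 62.5 mm and 10.7 degrees, less where a joint would pass 70% of its speed; a pose out of reach is approached as far as the arm can. A call with a gripper value outside its range is refused whole. The fingers move at their own pace and stop on an object; the grip force is fixed at half the most. Time passes only in rows, so rows that repeat a pose let the fingers close. It gives the time, the measured TCP pose, the force and the opening at its end, in the units of the state.
- arm.observe(): the state, without advancing time (a new reading comes with each control period).
- cams.camera(name): name is "side" or "top" or "wrist"; returns a dict with "frame" (420x560x3 uint8, red, green, blue), "mtx" (3x3 intrinsics, pixels), "origin" and "rotation" of the camera in the world; the wrist camera has in their place "T_tool_cam" (4x4, takes a point from camera to tool coordinates, whose origin is the TCP and whose axes are the tool frame's). Camera axes: x right, y down, z forward; pixel columns grow to the right and rows downward; lengths in m; the calibration is good to about 2 mm. A picture is of the moment at which its call begins: read the wrist's pose just before it. There is no depth.
- job.close_job(): hands the job in, once; it reports no verdict.
The state is a dict: "time": time; "joint_positions": joint angles; "qvel": joint speeds; "tau": joint torques, N m; "tool_pos": TCP position; "tool_rot": TCP orientation; "ft_force": force on the tool from outside, world axes, zero at the start; "wrist_torque": the same for the moment, N m; "width": opening from 0.0 (shut) to 1.0 (fully open).
Only numpy, scipy, OpenCV 4.12 (cv2) and the standard library are available. Lean on these libraries where they do the work, as an engineer would, in place of code of your own. Each camera call takes 0.05 s, during which the arm holds its last target.

## Working session

There is one attempt and no reset: what is moved stays moved. The work goes in short steps, Python scripts to look and compute and a tool call to move; the robot and the scene stay as the last step left them, time stands still between calls to the robot, and variables do not carry over. Pictures are saved under pics/ and viewed, and the job is handed in when it is done.

Besides the shell and the picture viewer there is one more tool, called after "Emit:" as a command line: name --argument value ..., lists and objects as JSON in quotes. apply_moves: Moves the arm, as the interface text tells. Its arguments: {"type":"object","properties":{"series":{"type":"array","items":{"type":"array"}}},"required":["series"]}

```bash
mkdir -p pics
python3 - <<'E'
from station import arm,cams,job
import cv2,numpy as np
np.set_printoptions(precision=4,suppress=True)
for k,v in arm.observe().items(): print(k,np.array(v))
for n in ['side','top','wrist']:
    c=cams.camera(n); cv2.imwrite(f'pics/{n}0.png',c['frame'][:,:,::-1])
    for k in c:
        if k!='frame': print(n,k,np.array(c[k]))
E
```

```text
time 0.0
joint_positions [-73.2819  16.4535  90.4215   0.002   73.2589  -8.595 ]
qvel [-0.0254 -0.0865  0.0145  0.0455  0.0822 -0.0195]
tau [ -0.0001 -40.5981 -29.2626  -0.0001   0.0057  -0.    ]
tool_pos [ 0.2885 -0.6096  0.255 ]
tool_rot [[-0.0006  0.904   0.4276]
 [ 0.0022  0.4276 -0.904 ]
 [-1.      0.0004 -0.0023]]
ft_force [ 0.2944 -0.2326 -0.3962]
wrist_torque [-0.0169 -0.0021  0.0342]
width 0.9970994252846811
side mtx [[438.5814   0.     282.9164]
 [  0.     438.5814 207.6325]
 [  0.       0.       1.    ]]
side origin [0.2726 0.598  0.7285]
side rotation [[-0.9031 -0.2654  0.3375]
 [-0.4288  0.5951 -0.6797]
 [-0.0205 -0.7586 -0.6513]]
top mtx [[509.3226   0.     286.5564]
 [  0.     509.3226 213.6222]
 [  0.       0.       1.    ]]
top origin [ 0.4202 -0.0538  1.3295]
top rotation [[-0.0051 -0.9929  0.1187]
 [-1.      0.0047 -0.0037]
 [ 0.0031 -0.1187 -0.9929]]
wrist mtx [[331.2447   0.     279.6796]
 [  0.     331.2447 207.7682]
 [  0.       0.       1.    ]]
wrist T_tool_cam [[ 0.0002 -0.2699  0.9629 -0.1182]
 [-0.0006 -0.9629 -0.2699  0.0678]
 [ 1.     -0.0006 -0.0004  0.0011]
 [ 0.      0.      0.      1.    ]]
```

View pics/side0.png

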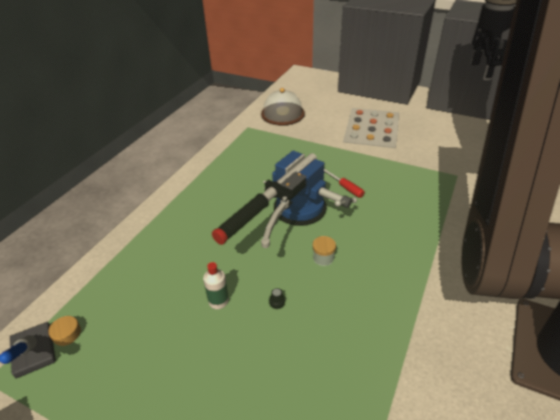

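View pics/top0.png

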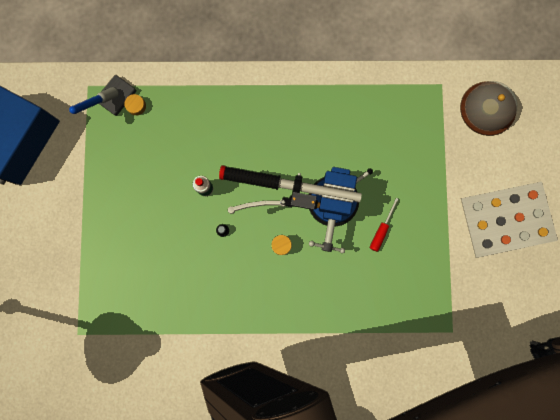

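View pics/wrist0.png

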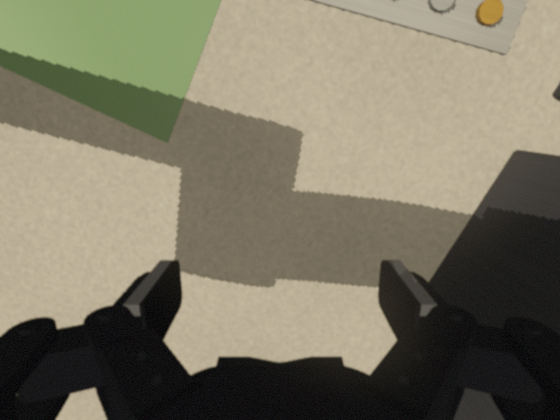

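```bash
cat > h.py <<'E'
import numpy as np,cv2
from station import arm,cams,job
np.set_printoptions(precision=4,suppress=True)
def ray(c,uv,z):
    d=c['rotation']@np.linalg.inv(c['mtx'])@np.array([*uv,1.]); o=np.array(c['origin'])
    return o+d*(z-o[2])/d[2]
def proj(c,P):
    p=np.array(c['rotation']).T@(np.array(P)-c['origin']); q=c['mtx']@p; return q[:2]/q[2]
E
python3 - <<'E'
import cv2
t=cv2.imread('pics/top0.png')[150:260,180:410]
cv2.imwrite('pics/topz.png',cv2.resize(t,None,fx=3.4,fy=3.4,interpolation=cv2.INTER_CUBIC))
t=cv2.imread('pics/side0.png')[140:320,190:380]
cv2.imwrite('pics/sidez.png',cv2.resize(t,None,fx=3.3,fy=3.3,interpolation=cv2.INTER_CUBIC))
E
```

```text
(no output)
```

View pics/topz.png

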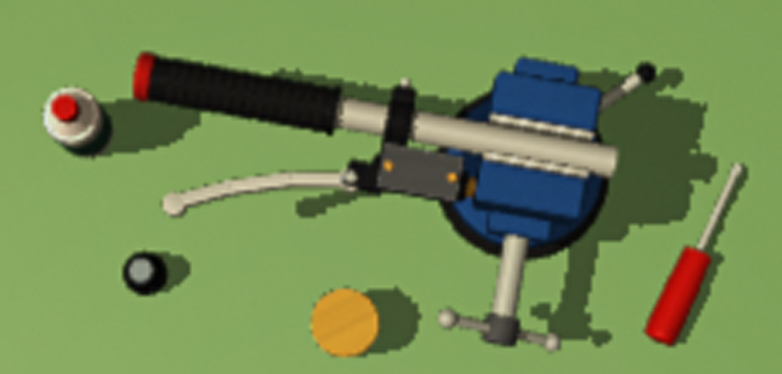

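View pics/sidez.png

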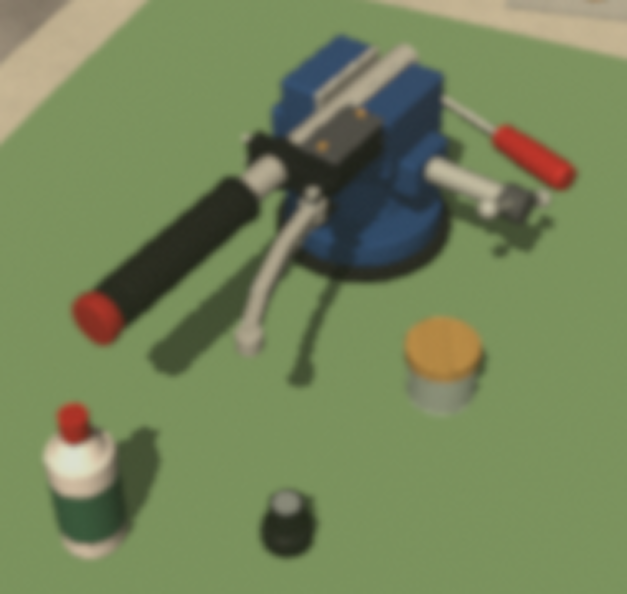

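Run:
```python
from h import *
c=cams.camera('top'); s=cams.camera('side')
Z=lambda u,v:(180+u/3.4,150+v/3.4)
S=lambda u,v:(190+u/3.3,140+v/3.3)
T=ray(c,Z(174,203),.13);P=ray(c,Z(350,177),.135)
print('top tip',T,'piv',P, np.linalg.norm(T-P))
T2=ray(s,S(248,340),.127);P2=ray(s,S(313,195),.135);print('side',T2,P2)
e=ray(c,Z(144,77),.128); v=ray(c,Z(615,160),.128); print('bar',e,v,np.degrees(np.arctan2(*(e-v)[:2])), np.linalg.norm(e-v))
for n,p,z in [('loupe',(145,272),.034),('jar',(345,322),.046),('bottle',(65,108),.11),('screw tip',(500,330),.1)]: print(n,ray(c,Z(*p),z))
d=(T-P)[:2]; print('blade yaw from +y toward -x',np.degrees(np.arctan2(-d[0],d[1])))
```

```text
top tip [0.5735 0.0731 0.13  ] piv [ 0.5905 -0.0498  0.135 ] 0.12421659186564368
side [0.5706 0.0789 0.127 ] [ 0.5883 -0.0482  0.135 ]
bar [0.6635 0.0952 0.128 ] [ 0.6027 -0.2358  0.128 ] 10.396776018931632 0.3365274926305973
loupe [0.5337 0.1046 0.034 ]
jar [ 0.4948 -0.0454  0.046 ]
bottle [0.6448 0.1536 0.11  ]
screw tip [ 0.4854 -0.1557  0.1   ]
blade yaw from +y toward -x 7.889277659526071
```

Emit:
apply_moves --series '[[[1, 89, -100], [5, 0, 0], 0], [[2, 179, -200], [10, 0, 0], 0], [[3, 269, -300], [15, 0, 0], 0], [[4, 359, -400], [20, 0, 0], 0], [[5, 448, -501], [25.3, 0, 0], 0]]'

```text
time: 0.88
tool_pos: [0.3776, -0.3086, 0.2538]
tool_rot: [[0.0, 1.0, -0.003], [0.001, -0.003, -1.0], [-1.0, 0.0, -0.001]]
ft_force: [0.7, 0.3, 0.4]
width: -0.001
```

Emit:
apply_moves --series '[[[0, 18, -60], [0, 0, 0], 0], [[0, 36, -120], [0, 0, 0], 0], [[0, 54, -180], [0, 0, 0], 0], [[0, 72, -238], [0, 0, 0], 0], [[0, 90, -295], [0, 0, 0], 0]]'

```text
time: 1.5
tool_pos: [0.4688, -0.0118, 0.2544]
tool_rot: [[0.001, 1.0, -0.003], [0.001, -0.003, -1.0], [-1.0, 0.001, -0.001]]
ft_force: [0.9, -0.1, -0.7]
width: 0.001
```

Emit:
apply_moves --series '[[[0, 12, -49], [0, 0, 0], 0], [[0, 12, -49], [0, 0, 0], 0], [[0, 12, -49], [0, 0, 0], 0]]'

```text
time: 1.88
tool_pos: [0.4808, 0.0371, 0.2543]
tool_rot: [[0.001, 1.0, -0.002], [0.0, -0.002, -1.0], [-1.0, 0.001, -0.0]]
ft_force: [0.3, -0.4, 0.0]
width: 0.004
```

Run:
```python
from h import *
o=arm.observe(); print(o['time'],o['tool_pos'],o['ft_force'])
c=cams.camera('wrist'); cv2.imwrite('pics/w1.png',c['frame'][:,:,::-1])
c=cams.camera('side'); cv2.imwrite('pics/s1.png',c['frame'][:,:,::-1])
```

```text
1.875 [0.4808 0.0371 0.2543] [ 0.2993 -0.3775  0.0373]
```

View pics/w1.png

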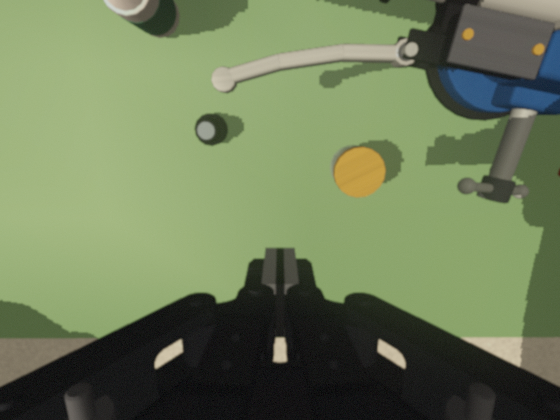

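View pics/s1.png

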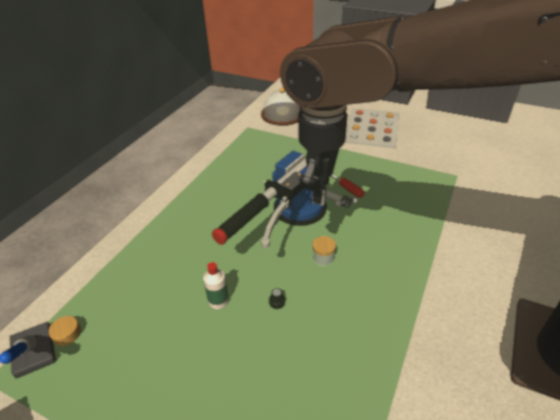

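The wrist view shows the whole lever: pivot pin at (407,48), tip at (223,79). The jar (360,172) and loupe (210,129) lie clear of the approach.

Run:
```python
from h import *
o=arm.observe(); c=cams.camera('wrist')
T=np.eye(4);T[:3,:3]=o['tool_rot'];T[:3,3]=o['tool_pos'];W=T@np.array(c['T_tool_cam'])
c=dict(mtx=c['mtx'],origin=W[:3,3],rotation=W[:3,:3])
print('cam',W[:3,3])
for n,p,z in [('piv',(407,48),.14),('tip',(223,79),.128),('outer@270',(270,76),.125),('outer@300',(300,67),.125),('outer@330',(330,60),.125),('loupe',(206,130),.034),('jar',(360,172),.046),('padtips',(280,250),.2293),('padL',(264,270),.24),('padR',(298,270),.24),]:
    print(n,ray(c,p,z))
```

```text
cam [0.549  0.0347 0.3727]
piv [ 0.5903 -0.0474  0.14  ]
tip [0.5734 0.0738 0.128 ]
outer@270 [0.5755 0.0413 0.125 ]
outer@300 [0.5813 0.0204 0.125 ]
outer@330 [ 0.5856 -0.0003  0.125 ]
loupe [0.5353 0.1082 0.034 ]
jar [ 0.4943 -0.0449  0.046 ]
padtips [0.4885 0.0349 0.2293]
padL [0.4836 0.0419 0.24  ]
padR [0.4836 0.027  0.24  ]
```

Emit:
apply_moves --series '[[[30, 15, 2], [0, 0, 0], 0], [[70, 30, 2], [0, 0, 0], 0], [[110, 40, 2], [0, 0, 0], 0], [[132, 44, 2], [0, 0, 0], 0], [[132, 44, 2], [0, 0, 0], 0]]'

```text
time: 2.65
tool_pos: [0.5236, 0.0327, 0.1204]
tool_rot: [[-0.004, 1.0, -0.008], [0.001, -0.008, -1.0], [-1.0, -0.004, -0.001]]
ft_force: [-0.3, -0.0, -0.2]
width: 0.001
```

Emit:
apply_moves --series '[[[0, 10, 0], [0, 0, 0], 0], [[0, 20, 0], [0, 0, 0], 0], [[0, 26, 0], [0, 0, 0], 0], [[0, 30, 0], [0, 0, 0], 0], [[0, 30, 0], [0, 0, 0], 0]]'

```text
time: 3.28
tool_pos: [0.554, 0.0325, 0.1205]
tool_rot: [[-0.003, 1.0, -0.007], [0.001, -0.007, -1.0], [-1.0, -0.003, -0.001]]
ft_force: [-0.7, 0.6, -0.3]
width: 0.0
```

Run:
```python
from h import *
o=arm.observe(); print(o['time'],o['tool_pos'],o['ft_force'])
c=cams.camera('wrist'); cv2.imwrite('pics/w2.png',c['frame'][:,:,::-1])
c=cams.camera('side'); cv2.imwrite('pics/s2.png',cv2.resize(c['frame'][140:320,190:380,::-1],None,fx=3.3,fy=3.3))
```

```text
3.275 [0.554  0.0325 0.1205] [-0.6509  0.5616 -0.3131]
```

View pics/w2.png

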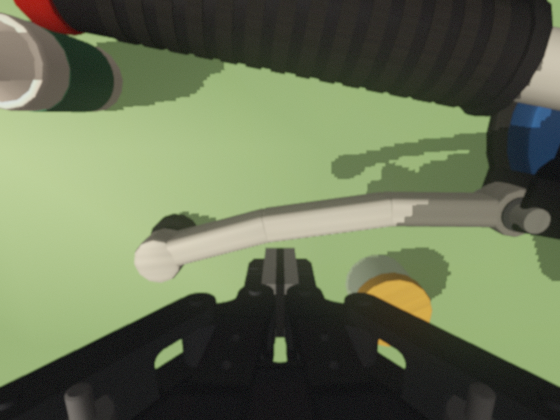

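View pics/s2.png

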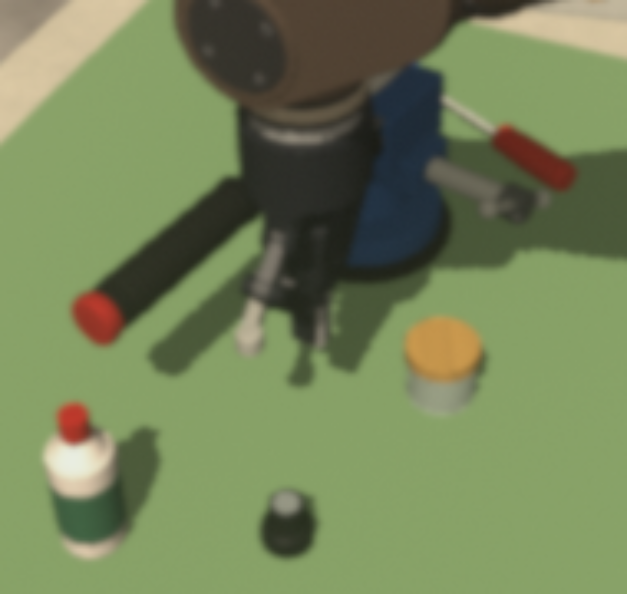

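The fingertips (280,250) are just short of the blade's outer face (280,240). Now I press slowly.

Emit:
apply_moves --series '[[[0, 4, 0], [0, 0, 0], 0], [[0, 8, 0], [0, 0, 0], 0], [[0, 11, 0], [0, 0, 0], 0], [[0, 14, 0], [0, 0, 0], 0], [[0, 16, 0], [0, 0, 0], 0]]'

```text
time: 4.0
tool_pos: [0.5689, 0.0325, 0.1198]
tool_rot: [[-0.006, 1.0, -0.007], [0.001, -0.007, -1.0], [-1.0, -0.006, -0.001]]
ft_force: [-2.6, 0.2, 1.4]
width: 0.001
```

Emit:
apply_moves --series '[[[0, 2, 0], [0, 0, 0], 0], [[0, 5, 0], [0, 0, 0], 0], [[0, 8, 0], [0, 0, 0], 0], [[0, 10, 0], [0, 0, 0], 0], [[0, 12, 0], [0, 0, 0], 0]]'

```text
time: 4.62
tool_pos: [0.5806, 0.0328, 0.1195]
tool_rot: [[-0.008, 1.0, -0.007], [0.002, -0.007, -1.0], [-1.0, -0.008, -0.002]]
ft_force: [-5.5, 1.8, 1.0]
width: 0.001
```

Emit:
apply_moves --series '[[[0, 2, 0], [0, 0, 0], 0], [[0, 4, 0], [0, 0, 0], 0], [[0, 6, 0], [0, 0, 0], 0], [[0, 6, 0], [0, 0, 0], 0]]'

```text
time: 5.12
tool_pos: [0.5859, 0.0325, 0.1192]
tool_rot: [[-0.01, 1.0, -0.007], [0.001, -0.007, -1.0], [-1.0, -0.01, -0.001]]
ft_force: [-6.4, 1.0, 2.7]
width: -0.001
```

Emit:
apply_moves --series '[[[0, 1, 0], [0, 0, 0], 0], [[0, 2, 0], [0, 0, 0], 0], [[0, 2, 0], [0, 0, 0], 0]]'

```text
time: 5.5
tool_pos: [0.5872, 0.0323, 0.1191]
tool_rot: [[-0.013, 1.0, -0.007], [0.001, -0.007, -1.0], [-1.0, -0.013, -0.001]]
ft_force: [-7.4, 0.9, 2.5]
width: -0.003
```

Emit:
apply_moves --series '[[[0, 2, 0], [0, 0, 0], 0], [[0, 3, 0], [0, 0, 0], 0], [[0, 3, 0], [0, 0, 0], 0]]'

```text
time: 5.88
tool_pos: [0.5893, 0.0321, 0.119]
tool_rot: [[-0.016, 1.0, -0.007], [0.001, -0.007, -1.0], [-1.0, -0.016, -0.0]]
ft_force: [-7.5, 1.5, 3.4]
width: -0.004
```

Emit:
apply_moves --series '[[[0, 2, 0], [0, 0, 0], 0], [[0, 3, 0], [0, 0, 0], 0], [[0, 3, 0], [0, 0, 0], 0]]'

```text
time: 6.25
tool_pos: [0.5914, 0.0318, 0.1189]
tool_rot: [[-0.019, 1.0, -0.007], [0.0, -0.007, -1.0], [-1.0, -0.019, 0.0]]
ft_force: [-7.8, 0.8, 4.8]
width: -0.004
```

```bash
cat > look.py <<'E'
from h import *
import sys
o=arm.observe(); print(o['time'],o['tool_pos'],o['ft_force'],o['wrist_torque'])
w=cams.camera('wrist'); cv2.imwrite(f'pics/w{sys.argv[1]}.png',w['frame'][:,:,::-1])
E
python3 look.py 3
```

```text
6.25 [0.5914 0.0318 0.1189] [-7.8367  0.7689  4.7678] [ 0.042   1.104  -0.0233]
```

View pics/w3.png

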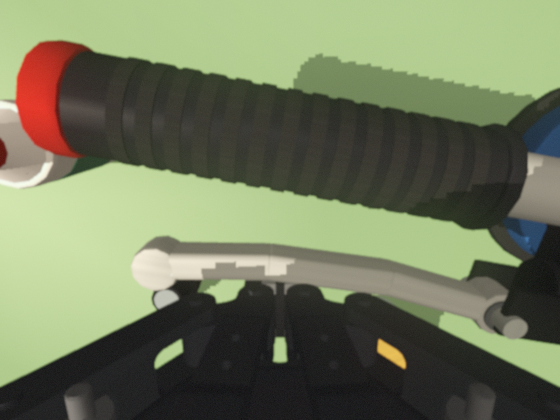

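```bash
cat > ang.py <<'E'
from h import *
import sys
a=list(map(float,sys.argv[1:5]))
o=arm.observe(); c=cams.camera('wrist')
T=np.eye(4);T[:3,:3]=o['tool_rot'];T[:3,3]=o['tool_pos'];W=T@np.array(c['T_tool_cam'])
c=dict(mtx=c['mtx'],origin=W[:3,3],rotation=W[:3,:3])
t=ray(c,a[:2],.13); p=ray(c,a[2:],.137); print(t,p,np.linalg.norm(t-p))
for q in (p,np.array([.590,-.048,0])):
    d=t-q; print('angle rad rel. start', .1383+np.arctan2(d[0],d[1]))
E
python3 ang.py 153 268 512 325
```

```text
[0.6082 0.0753 0.13  ] [ 0.5888 -0.0503  0.137 ] 0.12726646313148993
angle rad rel. start 0.2917972521675168
angle rad rel. start 0.2847666086744492
```

Emit:
apply_moves --series '[[[-0.5, 2, 0], [0, 0, 0], 0], [[-1, 4, 0], [0, 0, 0], 0], [[-1, 4, 0], [0, 0, 0], 0]]'

```text
time: 6.72
tool_pos: [0.5926, 0.0316, 0.1189]
tool_rot: [[-0.028, 1.0, -0.007], [-0.0, -0.007, -1.0], [-1.0, -0.028, 0.001]]
ft_force: [-11.6, 0.4, 4.9]
width: -0.007
```

Emit:
apply_moves --series '[[[0, 2, 0], [0, 0, 0], 0], [[0, 3, 0], [0, 0, 0], 0], [[0, 3, 0], [0, 0, 0], 0]]'

```text
time: 7.1
tool_pos: [0.5927, 0.0316, 0.1184]
tool_rot: [[-0.038, 0.999, -0.007], [-0.0, -0.007, -1.0], [-0.999, -0.038, 0.001]]
ft_force: [-12.8, 1.4, 6.5]
width: -0.005
```

Emit:
apply_moves --series '[[[0, 2.5, 0], [0, 0, 0], 0], [[0, 2.5, 0], [0, 0, 0], 0], [[0, 2.5, 0], [0, 0, 0], 0]]'

```text
time: 7.48
tool_pos: [0.5926, 0.0315, 0.1183]
tool_rot: [[-0.046, 0.999, -0.007], [-0.001, -0.007, -1.0], [-0.999, -0.046, 0.001]]
ft_force: [-12.7, 0.8, 7.7]
width: 0.005
```

```bash
python3 look.py 4
```

```text
7.475 [0.5926 0.0315 0.1183] [-12.7035   0.7935   7.6978] [ 0.0881  1.8144 -0.0631]
```

View pics/w4.png

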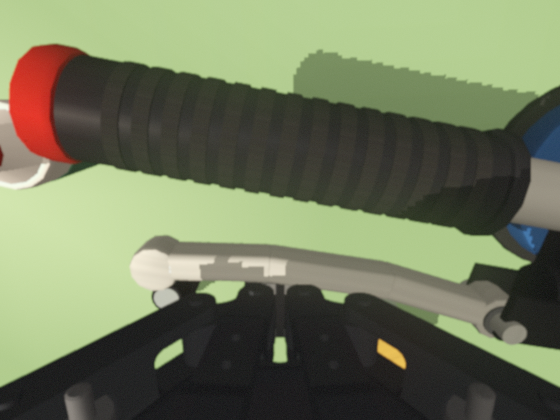

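Emit:
apply_moves --series '[[[0, -8, 0], [0, 0, 0], 0], [[0, -16, 0], [0, 0, 0.8], 0], [[-1, -26, 0], [0, 0, 1.6], 0], [[-3, -36, 0], [0, 0, 2.6], 0], [[-3, -44, 0], [0, 0, 2.6], 0]]'

```text
time: 8.15
tool_pos: [0.5491, 0.0315, 0.1242]
tool_rot: [[0.002, 1.0, -0.007], [-0.001, -0.007, -1.0], [-1.0, 0.002, 0.001]]
ft_force: [-0.3, -0.1, -0.2]
width: 0.002
```

Emit:
apply_moves --series '[[[0, 0, 0], [0, 0, 0], 0], [[0, 0, 0], [0, 0, 0], 0], [[0, 0, 0], [0, 0, 0], 0], [[0, 0, 0], [0, 0, 0], 0]]'

```text
time: 8.65
tool_pos: [0.5493, 0.0315, 0.1242]
tool_rot: [[0.002, 1.0, -0.007], [-0.001, -0.007, -1.0], [-1.0, 0.002, 0.001]]
ft_force: [-0.0, 0.1, -0.4]
width: -0.002
```

```bash
python3 look.py 5
```

```text
8.65 [0.5493 0.0315 0.1242] [-0.0358  0.1375 -0.4393] [-0.0123 -0.0007 -0.0259]
```

View pics/w5.png

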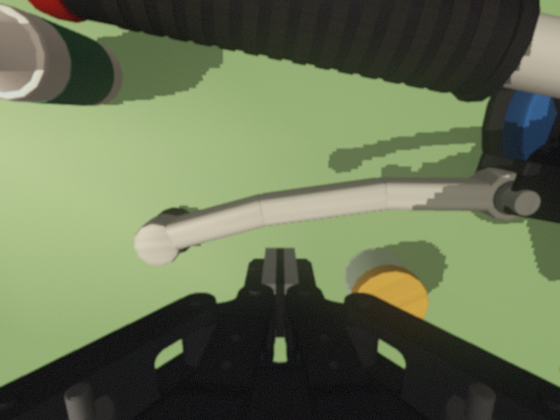

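The lever is fully out again, with the gripper clear of it. Now the second press.

Emit:
apply_moves --series '[[[0, 8, 0], [0, 0, 0], 0], [[0, 15, 0], [0, 0, 0], 0], [[0, 21, 0], [0, 0, 0], 0], [[0, 27, 0], [0, 0, 0], 0], [[0, 32, 0], [0, 0, 0], 0]]'

```text
time: 9.32
tool_pos: [0.5806, 0.0317, 0.1237]
tool_rot: [[-0.001, 1.0, -0.007], [-0.001, -0.007, -1.0], [-1.0, -0.001, 0.001]]
ft_force: [-4.3, 1.5, 2.0]
width: 0.003
```

Emit:
apply_moves --series '[[[-0.5, 4, 0], [0, 0, 0.3], 0], [[-0.5, 8, 0], [0, 0, 0.5], 0], [[-0.5, 11, 0], [0, 0, 0.5], 0], [[-0.5, 13, 0], [0, 0, 0.5], 0], [[-0.5, 15, 0], [0, 0, 0.5], 0]]'

```text
time: 9.95
tool_pos: [0.5927, 0.0307, 0.123]
tool_rot: [[-0.002, 1.0, -0.007], [-0.003, -0.007, -1.0], [-1.0, -0.002, 0.003]]
ft_force: [-13.7, -2.9, 4.0]
width: -0.001
```

Run:
```python
from h import *
for i in range(6):
    c=cams.camera('wrist' if i!=1 else 'top'); o=arm.observe(); print(o['time'],o['tool_pos'],o['ft_force'],np.abs(o['qvel']).max())
    if i==1: cv2.imwrite('pics/t6.png',cv2.resize(c['frame'][150:260,180:410,::-1],None,fx=3.4,fy=3.4))
cv2.imwrite('pics/w6.png',c['frame'][:,:,::-1])
```

```text
10.0 [0.5926 0.0307 0.1229] [-11.585   -2.4132   4.2819] 0.4759105950818429
10.05 [0.5926 0.0307 0.123 ] [-10.4455  -3.3694   3.8282] 0.23566466427548757
10.1 [0.5926 0.0307 0.123 ] [-11.7909  -2.8188   4.2938] 0.27539454705506333
10.15 [0.5926 0.0307 0.123 ] [-11.6186  -3.2278   4.7293] 0.15167560414455944
10.2 [0.5926 0.0307 0.123 ] [-11.099   -2.5532   4.8304] 0.18135642213644165
10.25 [0.5926 0.0307 0.123 ] [-12.3137  -3.4058   3.3088] 0.08943787063516649
```

View pics/w6.png

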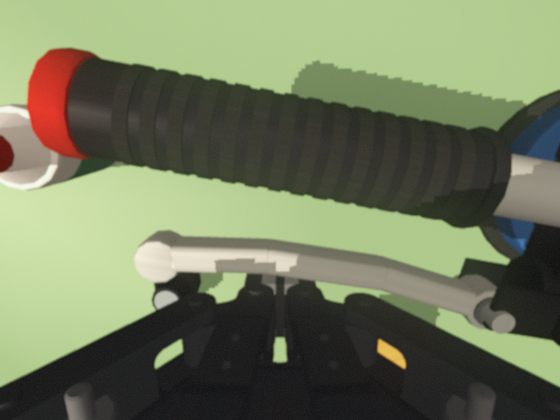

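View pics/t6.png

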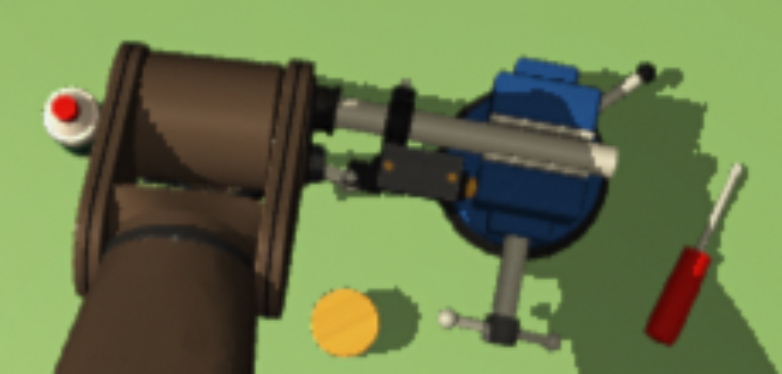

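Emit:
apply_moves --series '[[[-0.5, 3.5, 0], [0, 0, 0.2], 0], [[-0.5, 4, 0], [0, 0, 0.4], 0], [[-0.5, 4, 0], [0, 0, 0.4], 0], [[-0.5, 4, 0], [0, 0, 0.4], 0]]'

```text
time: 10.75
tool_pos: [0.5928, 0.0306, 0.1225]
tool_rot: [[-0.007, 1.0, -0.007], [-0.003, -0.007, -1.0], [-1.0, -0.007, 0.003]]
ft_force: [-13.5, -0.1, 7.0]
width: -0.001
```

```bash
python3 - <<'E'
from h import *
for i in range(10):
    c=cams.camera('wrist'); o=arm.observe(); print(o['time'],o['tool_pos'],o['ft_force'],np.abs(o['qvel']).max())
cv2.imwrite('pics/w7.png',c['frame'][:,:,::-1])
E
python3 ang.py 157 258 500 318
```

```text
10.8 [0.5928 0.0306 0.1225] [-13.8766  -0.3932   6.2452] 0.08126502775675867
10.85 [0.5928 0.0306 0.1225] [-14.2005  -1.1461   6.0491] 0.12036403579833756
10.9 [0.5928 0.0306 0.1225] [-14.8274   0.6122   6.167 ] 0.06361409459697334
10.95 [0.5928 0.0306 0.1225] [-14.2623  -0.5108   6.4414] 0.10289400323937627
11.0 [0.5927 0.0306 0.1225] [-13.9915  -0.8597   5.8671] 0.06470028378012038
11.05 [0.5928 0.0306 0.1225] [-13.7921  -0.4654   5.7566] 0.1257308160768614
11.1 [0.5928 0.0306 0.1225] [-14.8323  -0.3808   7.0915] 0.10641453997538386
11.15 [0.5927 0.0306 0.1225] [-14.5493  -1.1729   6.7351] 0.08439315654450424
11.2 [0.5927 0.0306 0.1225] [-14.2537   0.19     6.897 ] 0.09129131505610796
11.25 [0.5927 0.0306 0.1225] [-14.1205  -0.8357   5.8793] 0.10026240041481398
[0.6116 0.0738 0.13  ] [ 0.5902 -0.0497  0.137 ] 0.12547680003607434
angle rad rel. start 0.3093408914661526
angle rad rel. start 0.3134567813233853
```

Run:
```python
from h import *
print(job.close_job()); o=arm.observe(); print(o['time'],o['tool_pos'],o['ft_force'])
```

```text
the job is handed in; nothing more can be done
None
the job is handed in; nothing more can be done
```

I pressed the lever to its stop, let it spring fully out, and pressed it to the stop again. I handed the job in while still holding it there. Closing the job gave no verdict.

- **First press:** the shut fingers pushed the outer face from outside until the tool stopped advancing at x ≈ 0.593 m. The force rose to about 13 N.
- **Release:** I backed off 44 mm. The force dropped to zero and the wrist picture showed the lever fully out.
- **Second press:** it stopped at the same place, x = 0.593 m. Over the last half second before hand-in the push held steady at about 14 to 15 N along x. With roughly 6 N of vertical friction, that is about 15.5 N in total.
- **Lever angle:** the last image reading was about 0.31 rad, and one just before the first stop was 0.28 to 0.29. My readings are good to roughly ±0.015 rad, so both fit the 0.30 stop but can't confirm it more closely.
- **Clearance:** after the second press the lever tip was visibly clear of the grip. I saw no contact with the bar or the lever's inner face.
- **Loose things:** the jar, bottle and screwdriver were unchanged in the last top view. The arm hid the loupe there, but nothing passed near it.

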